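# Lay up the tray for three espressos

## Task

Lay up the round tray for an order of three espressos: set each of the three cups with a handle upright in the middle of the saucer of its own colour, putting it down gently without dropping it, and leave the saucers where they lie on the tray. The two handleless tumblers in the same glazes are not part of the order: leave them, the milk pitcher and the glass shaker standing where they are.

Things in the scene. Friction and masses are not known exactly. Their poses are not given: they have to be found in the camera images.
- cup_blue: Espresso cup, glazed dark blue, with one ear handle. 58 mm high: foot 40 mm across, rounding out to 59 at 30 mm height, then near-upright walls to a 60 mm rim; wall 3.5 mm; 150 g. Starts upright on the bench. Origin: centre of the foot's underside, z up. Handle along own +y, 20 to 46 mm high, outer edge 51 mm from the axis. Grasp from above beside the handle at 40 mm height.
- cup_yellow: Espresso cup, glazed mustard yellow, with one ear handle. 58 mm high: foot 40 mm across, rounding out to 59 at 30 mm height, then near-upright walls to a 60 mm rim; wall 3.5 mm; 150 g. Starts upright on the bench. Origin: centre of the foot's underside, z up. Handle along own +y, 20 to 46 mm high, outer edge 51 mm from the axis. Grasp from above beside the handle at 40 mm height.
- cup_green: Espresso cup, glazed sage green, with one ear handle. 58 mm high: foot 40 mm across, rounding out to 59 at 30 mm height, then near-upright walls to a 60 mm rim; wall 3.5 mm; 150 g. Starts upright on the bench. Origin: centre of the foot's underside, z up. Handle along own +y, 20 to 46 mm high, outer edge 51 mm from the axis. Grasp from above beside the handle at 40 mm height.
- saucer_blue: Saucer, glazed dark blue, 120 mm across, rim 15 mm high, 180 g. Flat middle 66 mm across, 5 mm above its underside, where a cup stands; border rises gently. Loose on a round dark tray (fixed, 330 mm across, floor 3 mm, rim 18 mm high) with the other two, about 138 mm between centres. Origin: centre of the underside, z up.
- saucer_yellow: Saucer, glazed mustard yellow, 120 mm across, rim 15 mm high, 180 g. Flat middle 66 mm across, 5 mm above its underside, where a cup stands; border rises gently. Loose on a round dark tray (fixed, 330 mm across, floor 3 mm, rim 18 mm high) with the other two, about 138 mm between centres. Origin: centre of the underside, z up.
- saucer_green: Saucer, glazed sage green, 120 mm across, rim 15 mm high, 180 g. Flat middle 66 mm across, 5 mm above its underside, where a cup stands; border rises gently. Loose on a round dark tray (fixed, 330 mm across, floor 3 mm, rim 18 mm high) with the other two, about 138 mm between centres. Origin: centre of the underside, z up.
- tumbler_blue: Handleless tumbler in the same dark blue glaze as a cup: foot 49 mm, rim 60 mm across, 60 mm high; from above a plain ring. Loose on the bench among the cups; not part of the order. Origin: centre of the underside, z up.
- tumbler_yellow: Handleless tumbler in the same mustard yellow glaze as a cup: foot 49 mm, rim 60 mm across, 60 mm high; from above a plain ring. Loose on the bench among the cups; not part of the order. Origin: centre of the underside, z up.
- pitcher: Steel milk pitcher, 82 mm across, 95 mm high, 0.32 kg, loose bystander beyond the cups. Origin: centre of the underside; handle along own +y to 70 mm from the axis, spout along -y to 51 mm. (A fixed grey knock box, 150 x 160 x 110 mm high, also stands to the robot's right, near x 0.30, y -0.50, clear of the work.)
- shaker: Glass shaker with a steel screw-top lid, 66 mm across, 113 mm high, 0.26 kg, loose bystander beside the tray. Origin: centre of the underside; z up.

How it is judged:
At the end, for the whole second after the job is handed in: Each handled cup stands upright (0.1 rad) and still in the flat middle of its own colour's saucer, centre within 13 mm of the saucer's; saucers lie flat within 30 mm of their starts; both tumblers, pitcher and shaker stand upright within 25 mm of theirs (horizontal distance between cup_blue and saucer_blue below 0.013 m and z of cup_blue in the frame of saucer_blue between 0.002 and 0.008 m and angle between each of cup_blue, cup_yellow, cup_green, tumbler_blue, tumbler_yellow, pitcher, shaker's own z axis and vertical below 0.1 rad and linear speed of each of cup_blue, saucer_blue, cup_yellow, saucer_yellow, cup_green, saucer_green below 0.02 m/s and distance of each of saucer_blue, saucer_yellow, saucer_green from where it was at the start of the episode below 0.03 m and angle between each of saucer_blue, saucer_yellow, saucer_green's own z axis and vertical below 0.08 rad and horizontal distance between cup_yellow and saucer_yellow below 0.013 m and z of cup_yellow in the frame of saucer_yellow between 0.002 and 0.008 m and horizontal distance between cup_green and saucer_green below 0.013 m and z of cup_green in the frame of saucer_green between 0.002 and 0.008 m and distance of each of tumbler_blue, tumbler_yellow, pitcher, shaker from where it was at the start of the episode below 0.025 m); the robot touches nothing.
It fails at once if a tumbler, the pitcher or the shaker is shifted by more than 25 mm or tipped (distance of any of tumbler_blue, tumbler_yellow, pitcher, shaker from where it was at the start of the episode above 0.025 m or angle between any of tumbler_blue, tumbler_yellow, pitcher, shaker's own z axis and vertical above 0.4 rad).
It fails at once if a saucer is shifted by more than 30 mm from where it lay on the tray (distance of any of saucer_blue, saucer_yellow, saucer_green from where it was at the start of the episode above 0.03 m).
It fails at once if a cup is dropped or thrown: it moves faster than 0.5 m/s (a fall of about 13 mm) with no finger touching it ((linear speed of cup_blue above 0.5 m/s and contact force between the fingers and cup_blue below 0.01 N) or (linear speed of cup_yellow above 0.5 m/s and contact force between the fingers and cup_yellow below 0.01 N) or (linear speed of cup_green above 0.5 m/s and contact force between the fingers and cup_green below 0.01 N)).
It also fails if it takes over 80 s, if anything falls off the work surface, if the arm or the gripper's body presses on something with over 40 N, if the wrist force passes 120 N, or if a joint passes its speed limit or range.

## Robot

A 6-joint arm with a two-finger parallel gripper is mounted at the origin on the work surface. World frame = base frame: x ahead of the robot, y to its left, z up, the work surface at z = 0. Lengths are in m, angles in rad, forces in N, time in s.
With the tool pointing down it reaches from about 0.35 to 0.85 m from the base axis. Payload 8.1 kg.
Tool frame: the origin (TCP) lies between the finger pads; the fingertips stand 8 mm ahead of it and the grasp point (between the pads) lies 11 mm behind it; z points along the fingers, y is the line along which they close (so a half turn about z gives the same grasp; the last joint's range is limited). The gripper opens to 85 mm and grips with 20 to 120 N. Pads are 22 mm wide; open, the fingers measure 114 mm over their backs; the gripper's body (76 mm by 85 mm) begins 54 mm behind the grasp point. The pads swing forward as they close: fully open they stand 13 mm farther back than shut.
Start: joints at [-1.309, 0.13, 1.488, -0, 1.523, -0.085], TCP at [0.204, -0.564, 0.239] pointing down, gripper open.
Joint ranges: [-2.96, 2.96], [-0.89, 2.26], [0.02, 2.5], [-1.34, 4.48], [0, 2.73], [-2.66, 2.66]. Speed limits (rad/s): [2.39, 2.39, 2.79, 3.14, 3.14, 3.14].

## Interface

Orientations are given as a rotation vector (axis times angle).
In Python, from bench import readout, camera, ctrl gives the robot as it stands.
- The arm moves only by the tool arm_command, never from a script. Its argument "targets" is one flat list of numbers, 5 for each row, row after row: the shift along the world's x, y, z in mm, then the turn about the world's z in rad, then the opening, from -1 (shut) to 1 (fully open). In form: [x, y, z, roll, gripper, x, y, z, roll, gripper, ...]. A call has 1 to 12 rows; each row shifts and turns the commanded pose from where the row before left it; what a row does not reach is not made up. A row lasts 1/10 s, in which the tool goes at most 50 mm and 8.59 degrees, less where a joint would pass 70% of its speed; a pose out of reach is approached as far as the arm can. A call with a gripper value outside its range is refused whole. The fingers move at their own pace and stop on an object; "squeeze" is the grip in N (left out, the last holds). Time passes only in rows, so rows that do not move let the fingers close. It gives the time, the measured TCP pose, the force, the opening and the grip force at its end, in the units of the state.
- readout.get_state(): the state, without advancing time (a new reading comes with each control period).
- camera(name): name is "scene" or "top" or "wrist"; returns a dict with "image" (400x640x3 uint8, red, green, blue), "vfov" (degrees; the focal length in pixels is half the picture's height over the tangent of half this angle, whatever the lens; pixels are square), "cx", "cy" (the principal point, pixels), "extrinsics" (4x4, takes a point from world to camera coordinates). Camera axes: x right, y down, z forward; pixel columns grow to the right and rows downward; lengths in m; the calibration is good to about 2 mm. The wrist camera is an equidistant fisheye: a pixel r from the principal point sees the ray r / f radians off the axis. A picture is of the moment at which its call begins. There is no depth.
- ctrl.hand_in(): hands the job in; it is judged then, once.
The state is a dict: "clock": time; "qpos": joint angles; "dq": joint speeds; "tau": joint torques, N m; "ee_pos": TCP position; "eef_rot": TCP orientation; "ft_force": force on the tool from outside, world axes, zero at the start; "ft_torque": the same for the moment, N m; "finger_gap": opening from 0.0 (shut) to 1.0 (fully open); "grasp_force": force on a finger pad.
Only numpy, scipy, OpenCV 4.12 (cv2) and the standard library are available. Lean on these libraries where they do the work, as an engineer would, in place of code of your own. Each camera call takes 0.05 s, during which the arm holds its last target. There are 200 camera calls.

## Working session

There is one attempt and no reset: what is moved stays moved. The work goes in short steps, Python scripts to look and compute and a tool call to move; the robot and the scene stay as the last step left them, time stands still between calls to the robot, and variables do not carry over. Pictures are saved under pics/ and viewed, at most 14 in all, crops included, and the job is handed in when it is done.

Besides the shell and the picture viewer there is one more tool, called after "Request:" as name(argument=value, ...), one argument or row to a line, values as JSON. arm_command: Moves the arm, as the interface text tells. Its arguments: {"type":"object","properties":{"targets":{"type":"array","items":{"type":"number"}},"squeeze":{"type":"number"}},"required":["targets"]}

```bash
mkdir -p pics
python3 - <<'E'
from bench import readout,camera
import cv2,json,numpy as np
s=readout.get_state();print({k:np.round(v,3).tolist() for k,v in s.items()})
for n in("top","scene"):
    c=camera(n);np.savez(f"{n}.npz",**c);print(n,c["vfov"],c["cx"],c["cy"],np.round(c["extrinsics"],3).tolist())
    cv2.imwrite(f"pics/{n}.png",c["image"][...,::-1])
E
```

```text
{'clock': 0.0, 'qpos': [-1.309, 0.131, 1.489, -0.0, 1.523, -0.085], 'dq': [0.0, 0.001, 0.001, -0.001, 0.002, -0.001], 'tau': [0.003, -56.939, -50.055, 0.0, 0.015, -0.0], 'ee_pos': [0.204, -0.564, 0.238], 'eef_rot': [-3.093, -0.542, 0.0], 'ft_force': [-0.164, 0.693, -0.575], 'ft_torque': [-0.035, 0.015, -0.063], 'grasp_force': 0.0, 'finger_gap': 1.0}
top 44.247795477891444 318.08261484454925 207.57579469789312 [[-0.018, -1.0, 0.006, -0.012], [-0.99, 0.017, -0.14, 0.558], [0.139, -0.008, -0.99, 1.362], [0.0, 0.0, 0.0, 1.0]]
scene 42.977229205818524 323.45801267414754 194.25896745165852 [[0.807, 0.591, -0.018, -0.426], [0.404, -0.574, -0.712, -0.207], [-0.431, 0.568, -0.702, 1.479], [0.0, 0.0, 0.0, 1.0]]
```

View pics/top.png

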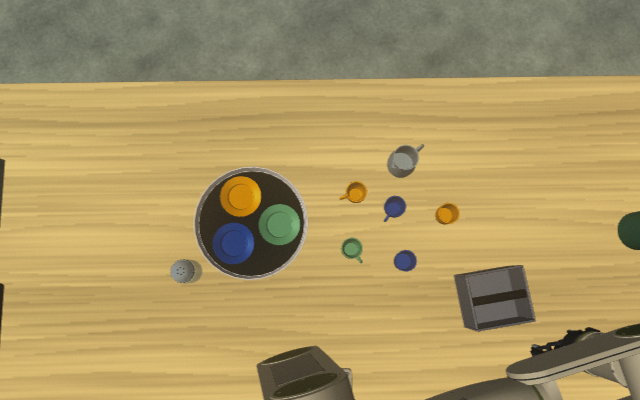

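View pics/scene.png

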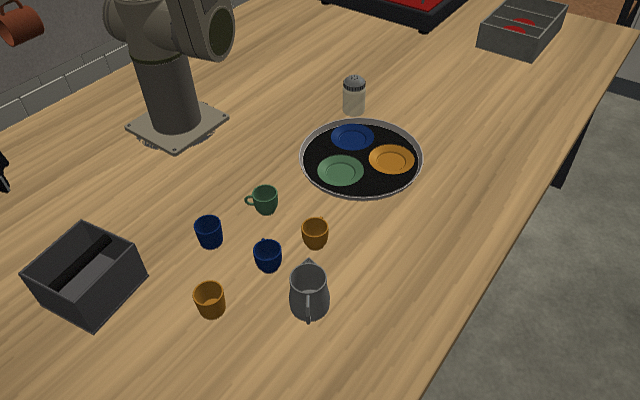

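Run:
```python
import cv2,numpy as np
t=np.load("top.npz")["image"][...,::-1];s=np.load("scene.npz")["image"][...,::-1]
a=cv2.resize(t[140:280,330:470],None,fx=4,fy=4,interpolation=cv2.INTER_CUBIC)
cv2.imwrite("pics/topcups.png",a)
cv2.imwrite("pics/toptray.png",cv2.resize(t[160:290,165:315],None,fx=4,fy=4,interpolation=cv2.INTER_CUBIC))
```

```text
(no output)
```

View pics/topcups.png

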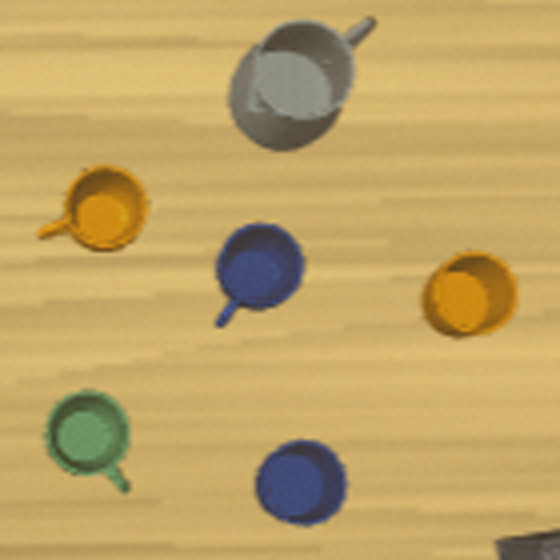

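View pics/toptray.png

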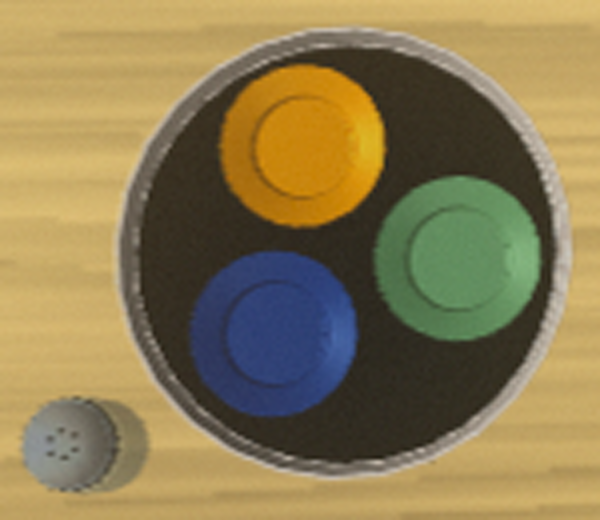

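```bash
cat > h.py <<'E'
import numpy as np,cv2
def load(n):
    c=dict(np.load(n+".npz"));f=200/np.tan(np.radians(c["vfov"]/2));return c["image"],f,c["cx"],c["cy"],c["extrinsics"]
def ray(n,u,v,z):
    _,f,cx,cy,E=load(n);R,t=E[:3,:3],E[:3,3];o=-R.T@t
    d=R.T@np.array([(u-cx)/f,(v-cy)/f,1]);return (o+d*(z-o[2])/d[2])[:2]
def proj(n,P):
    _,f,cx,cy,E=load(n);p=np.atleast_2d(P)@E[:3,:3].T+E[:3,3];return np.c_[f*p[:,0]/p[:,2]+cx,f*p[:,1]/p[:,2]+cy]
E
python3 - <<'E'
from h import *
o1,o2=np.array([330,140]),np.array([165,160])
it={}
def px(o,p): return (np.array(p)+.5)/4-.5+o
for n,c,h in(("cy",(107,207),(42,233)),("cb",(261,266),(220,325)),("cg",(88,432),(124,488))):
    a=ray("top",*px(o1,c),.058);b=ray("top",*px(o1,h),.040);it[n]=(a,.03,.058)
    print(n,a.round(4),"handle dir",np.degrees(np.arctan2(*(b-a)[::-1])).round(1),np.linalg.norm(b-a).round(4))
for n,c,z,r in(("ty",(470,293),.06,.03),("tb",(302,482),.06,.03),("pit",(307,70),.095,.041)): it[n]=(ray("top",*px(o1,c),z),r,z)
for n,c,z,r in(("sy",(303,146),.018,.06),("sg",(459,258),.018,.06),("sb",(274,333),.018,.06),("sh",(70,444),.113,.033)):it[n]=(ray("top",*px(o2,c),z),r,z)
for k in it:print(k,it[k][0].round(4))
t=np.linspace(0,2*np.pi,80)
out=[]
for n in("scene","top"):
    I=np.ascontiguousarray(load(n)[0][...,::-1]);s=3;I=cv2.resize(I,None,fx=s,fy=s,interpolation=cv2.INTER_CUBIC)
    for a,r,z in it.values():
        P=proj(n,np.c_[a[0]+r*np.cos(t),a[1]+r*np.sin(t),z+0*t]);cv2.polylines(I,[np.int32((P+.5)*s*8-4)],True,(0,0,255),1,3+0*cv2.LINE_AA,3)
    out.append(I)
cv2.imwrite("pics/ov1.png",out[0][70*3:335*3,180*3:440*3][:, :][:800][:600,:780])
cv2.imwrite("pics/ov2.png",out[0][210*3-90:335*3,180*3:440*3])
E
```

```text
cy [ 0.5992 -0.131 ] handle dir 108.2 0.0477
cb [ 0.5552 -0.2381] handle dir 144.7 0.0481
cg [ 0.4409 -0.1132] handle dir -146.5 0.0463
cy [ 0.5992 -0.131 ]
cb [ 0.5552 -0.2381]
cg [ 0.4409 -0.1132]
ty [ 0.5333 -0.3837]
tb [ 0.4037 -0.2601]
pit [ 0.6868 -0.2694]
sy [0.5978 0.2021]
sg [0.5143 0.0897]
sb [0.4627 0.2223]
sh [0.385  0.3408]
```

View pics/ov1.png

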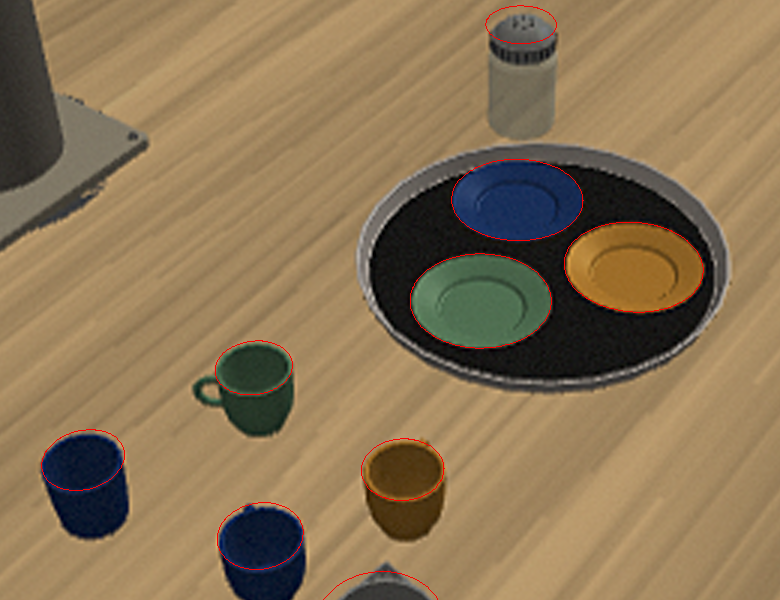

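Request:
arm_command(
  targets=[10, 20, 0, 0.02, 1, 20, 38, 0, 0.02, 1, 20, 38, 0, 0.02, 1, 20, 38, 0, 0.02, 1, 20, 38, 0, 0.02, 1, 20, 38, 0, 0.02, 1, 20, 38, 0, 0.02, 1, 20, 38, 0, 0.02, 1, 20, 38, 0, 0.02, 1, 20, 38, 0, 0.02, 1, 20, 38, 0, 0.02, 1, 18, 35, 0, 0.017, 1],
  squeeze=30,
)

```text
clock: 1.3
ee_pos: [0.4324, -0.1273, 0.2391]
eef_rot: [-3.008, -0.906, -0.0]
ft_force: [1.4, -0.1, -0.4]
finger_gap: 1.0
grasp_force: 0.0
```

Request:
arm_command(
  targets=[10, 18, 0, 0, 1, 0, 0, -30, 0, 1, 0, 0, -40, 0, 1, 0, 0, -30, 0, 1, 0, 0, 0, 0, 1, 0, 0, 0, 0, 1],
)

```text
clock: 1.9
ee_pos: [0.4416, -0.1112, 0.1394]
eef_rot: [-3.008, -0.904, 0.002]
ft_force: [-0.2, -0.5, 0.2]
finger_gap: 0.998
grasp_force: 0.0
```

Run:
```python
from bench import camera
import cv2
cv2.imwrite("pics/w1.png",camera("wrist")["image"][...,::-1])
```

```text
(no output)
```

View pics/w1.png

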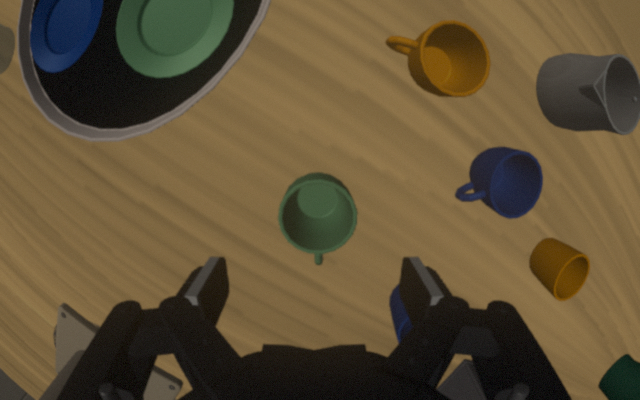

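The wrist picture shows the green cup at (318,212), midway between the fingers (about 215 and 412), with its handle square to the closing line. I can descend.

Request:
arm_command(
  targets=[0, 0, -25, 0, 1, 0, 0, -30, 0, 1, 0, 0, -25, 0, 1, 0, 0, -18, 0, 1, 0, 0, -11, 0, 1, 0, 0, 0, 0, 1, 0, 0, 0, 0, 0.5, 0, 0, 0, 0, 0, 0, 0, 0, 0, -0.3, 0, 0, 0, 0, -0.3, 0, 0, 0, 0, -0.3, 0, 0, 0, 0, -0.3],
)

```text
clock: 3.15
ee_pos: [0.4435, -0.1119, 0.0322]
eef_rot: [3.007, 0.904, 0.004]
ft_force: [-0.5, 0.1, 7.6]
finger_gap: 0.674
grasp_force: 31.4
```

Request:
arm_command(
  targets=[0, 0, 5, 0, -0.3, 0, 0, 15, 0, -0.3, 0, 0, 20, 0, -0.3, 0, 0, 20, 0, -0.3, 10, 28, 0, 0, -0.3, 12, 35, 0, 0, -0.3, 14, 40, 0, 0, -0.3, 14, 40, 0, 0, -0.3, 12, 35, 0, 0, -0.3, 9, 23, 0, 0, -0.3, 0, 0, 0, 0, -0.3, 0, 0, 0, 0, -0.3],
)

```text
clock: 4.35
ee_pos: [0.5127, 0.09, 0.0904]
eef_rot: [3.008, 0.906, -0.001]
ft_force: [0.2, -0.1, -2.0]
finger_gap: 0.677
grasp_force: 32.7
```

```bash
cat > look.py <<'E'
import sys
from bench import camera
import cv2,numpy as np
a,b=[cv2.resize(camera(n)["image"][r[0]:r[1],r[2]:r[3],::-1],None,fx=3,fy=3,interpolation=cv2.INTER_CUBIC) for n,r in(("top",(150,290,180,310)),("scene",(60,200,295,430)))]
cv2.imwrite(f"pics/{sys.argv[1]}.png",np.hstack([a,b]))
E
python3 look.py g1
```

```text
(no output)
```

View pics/g1.png

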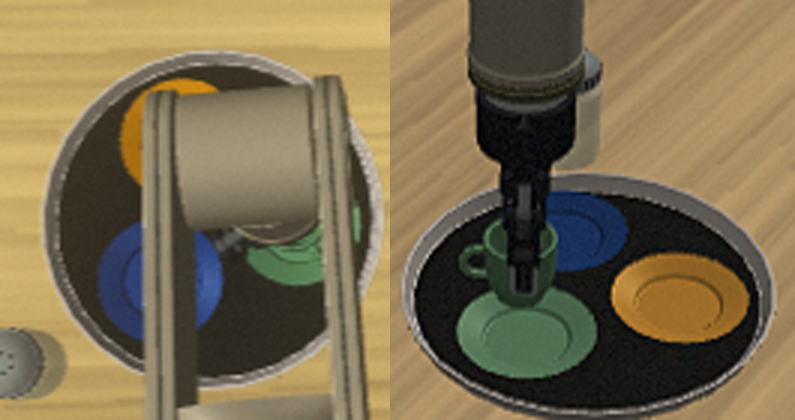

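The cup hangs upright at (520,262) in the scene half, in line above the green saucer's middle at (527,332).

Request:
arm_command(
  targets=[2, 0, -15, 0, -0.3, 0, 0, -18, 0, -0.3, 0, 0, -10, 0, -0.3, 0, 0, -4, 0, -0.3, 0, 0, -1, 0, -0.3, 0, 0, 0, 0, -0.3],
)

```text
clock: 5.05
ee_pos: [0.5152, 0.0896, 0.0425]
eef_rot: [3.009, 0.904, 0.0]
ft_force: [-0.3, -0.5, -1.0]
finger_gap: 0.672
grasp_force: 32.7
```

Request:
arm_command(
  targets=[0, 0, -1, 0, -0.3, 0, 0, -1, 0, -0.3, 0, 0, 0, 0, -0.3],
)

```text
clock: 5.35
ee_pos: [0.5152, 0.0898, 0.0406]
eef_rot: [3.009, 0.904, 0.001]
ft_force: [-0.0, -0.7, -1.1]
finger_gap: 0.673
grasp_force: 32.7
```

Request:
arm_command(
  targets=[0, 0, -1, 0, -0.3, 0, 0, 0, 0, -0.3],
)

```text
clock: 5.55
ee_pos: [0.5155, 0.0899, 0.0402]
eef_rot: [3.009, 0.904, 0.002]
ft_force: [-1.6, 0.1, 4.9]
finger_gap: 0.678
grasp_force: 33.0
```

Request:
arm_command(
  targets=[0, 0, -1, 0, -0.3, 0, 0, 0, 0, -0.3],
)

```text
clock: 5.75
ee_pos: [0.5158, 0.09, 0.0401]
eef_rot: [3.009, 0.904, 0.002]
ft_force: [-5.7, 0.2, 13.6]
finger_gap: 0.677
grasp_force: 33.5
```

Request:
arm_command(
  targets=[0, 0, 1, 0, -0.3, 0, 0, 0, 0, 0.3, 0, 0, 0, 0, 0.4, 0, 0, 0, 0, 0.5, 0, 0, 0, 0, 0.8, 0, 0, 0, 0, 1, 0, 0, 0, 0, 1, 0, 0, 15, 0, 1, 0, 0, 30, 0, 1, 0, 0, 40, 0, 1, 0, 0, 35, 0, 1, 0, 0, 0, 0, 1],
)

```text
clock: 6.95
ee_pos: [0.5189, 0.0901, 0.167]
eef_rot: [3.006, 0.903, 0.017]
ft_force: [1.0, -0.3, 0.5]
finger_gap: 1.0
grasp_force: 0.0
```

Request:
arm_command(
  targets=[3, -15, 0, 0.13, 1, 3, -25, 0, 0.14, 1, 3, -25, 0, 0.14, 1, 3, -25, 0, 0.14, 1, 3, -25, 0, 0.14, 1, 3, -25, 0, 0.14, 1, 3, -25, 0, 0.14, 1, 3, -25, 0, 0.14, 1, 3, -25, 0, 0.14, 1, 3, -25, 0, 0.14, 1, 3, -25, 0, 0.14, 1, 3, -25, 0, 0.14, 1],
)

```text
clock: 8.15
ee_pos: [0.5509, -0.2013, 0.1598]
eef_rot: [1.341, 2.841, 0.0]
ft_force: [0.2, -0.7, 0.1]
finger_gap: 1.001
grasp_force: 0.0
```

Request:
arm_command(
  targets=[3, -25, 0, 0.14, 1, 2, -12, 0, 0.13, 1, 0, 0, 0, 0, 1, 0, 0, 0, 0, 1],
)

```text
clock: 8.55
ee_pos: [0.5558, -0.237, 0.1594]
eef_rot: [-0.962, -2.99, -0.001]
ft_force: [-0.5, 0.0, -0.3]
finger_gap: 0.999
grasp_force: 0.0
```

```bash
python3 look.py g2
python3 - <<'E'
from bench import camera
import cv2
cv2.imwrite("pics/w2.png",camera("wrist")["image"][...,::-1])
E
```

```text
(no output)
```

View pics/g2.png

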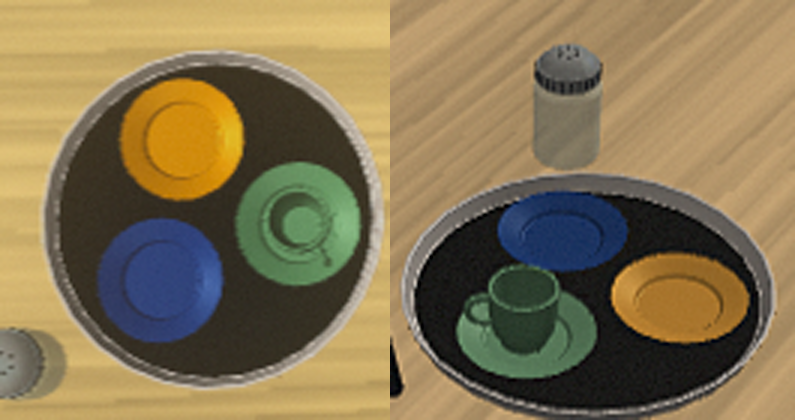

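View pics/w2.png

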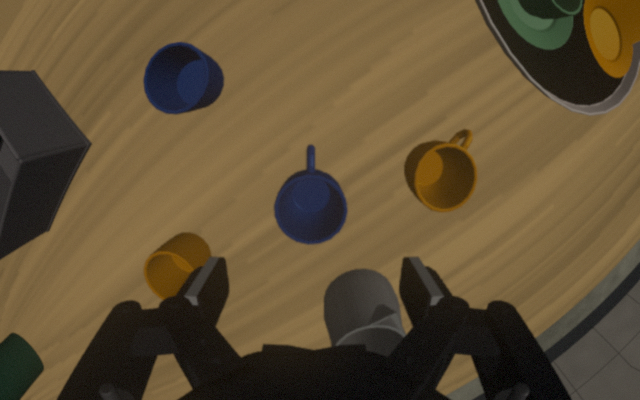

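Green stands in the middle of its saucer. The blue cup is at (311,207), centred between the fingers, with the handle pointing straight up in the picture.

Request:
arm_command(
  targets=[0, 0, -25, 0, 1, 0, 0, -35, 0, 1, 0, 0, -30, 0, 1, 0, 0, -20, 0, 1, 0, 0, -12, 0, 1, 0, 0, -7, 0, 1, 0, 0, 0, 0, 0.5, 0, 0, 0, 0, 0, 0, 0, 0, 0, -0.3, 0, 0, 0, 0, -0.3, 0, 0, 0, 0, -0.3, 0, 0, 0, 0, -0.3],
)

```text
clock: 9.9
ee_pos: [0.557, -0.2378, 0.0317]
eef_rot: [0.954, 2.99, -0.001]
ft_force: [0.3, 0.3, 6.1]
finger_gap: 0.679
grasp_force: 32.9
```

Request:
arm_command(
  targets=[0, 0, 0, 0, -0.3],
)

```text
clock: 10.0
ee_pos: [0.557, -0.2378, 0.0317]
eef_rot: [0.955, 2.991, -0.001]
ft_force: [0.4, 0.4, 5.9]
finger_gap: 0.671
grasp_force: 32.9
```

Request:
arm_command(
  targets=[0, 0, 5, 0, -0.3, 0, 0, 15, 0, -0.3, 0, 0, 25, 0, -0.3, 0, 0, 30, 0, -0.3, 0, 0, 25, 0, -0.3, -4, 20, 0, 0, -0.3, -6, 32, 0, 0, -0.3, -9, 42, 0, 0, -0.3, -9, 45, 0, 0, -0.3, -9, 45, 0, 0, -0.3, -9, 45, 0, 0, -0.3, -9, 45, 0, 0, -0.3],
)

```text
clock: 11.2
ee_pos: [0.5003, 0.0383, 0.1313]
eef_rot: [0.955, 2.992, 0.0]
ft_force: [0.6, 0.4, -1.8]
finger_gap: 0.678
grasp_force: 32.7
```

Request:
arm_command(
  targets=[-9, 45, 0, 0, -0.3, -9, 45, 0, 0, -0.3, -8, 40, 0, 0, -0.3, -7, 32, 0, 0, -0.3, -5, 23, 0, 0, -0.3, 0, 0, 0, 0, -0.3, 0, 0, 0, 0, -0.3],
)

```text
clock: 11.9
ee_pos: [0.4628, 0.2219, 0.1309]
eef_rot: [0.953, 2.993, -0.0]
ft_force: [0.2, -0.0, -2.0]
finger_gap: 0.675
grasp_force: 32.8
```

Request:
arm_command(
  targets=[0, 0, -20, 0, -0.3, 0, 0, -28, 0, -0.3, 0, 0, -22, 0, -0.3, 0, 0, -12, 0, -0.3, 0, 0, -5, 0, -0.3, 0, 0, -1, 0, -0.3, 0, 0, -1, 0, -0.3, 0, 0, 0, 0, -0.3],
)

```text
clock: 12.7
ee_pos: [0.4638, 0.222, 0.0424]
eef_rot: [0.955, 2.991, 0.002]
ft_force: [-0.6, -0.4, -1.3]
finger_gap: 0.675
grasp_force: 32.9
```

Request:
arm_command(
  targets=[0, 0, -1, 0, -0.3, 0, 0, 0, 0, -0.3],
)

```text
clock: 12.9
ee_pos: [0.4633, 0.2219, 0.0408]
eef_rot: [0.955, 2.992, 0.001]
ft_force: [0.3, -1.0, -1.9]
finger_gap: 0.674
grasp_force: 32.9
```

Request:
arm_command(
  targets=[0, 0, -1, 0, -0.3, 0, 0, 0, 0, -0.3],
)

```text
clock: 13.1
ee_pos: [0.4633, 0.2219, 0.0398]
eef_rot: [0.955, 2.992, 0.001]
ft_force: [-1.4, 0.5, 2.0]
finger_gap: 0.675
grasp_force: 33.2
```

Contact. I'll release, retreat and go for the yellow cup.

Request:
arm_command(
  targets=[0, 0, 0, 0, 0.3, 0, 0, 0, 0, 0.4, 0, 0, 0, 0, 0.5, 0, 0, 0, 0, 0.8, 0, 0, 0, 0, 1, 0, 0, 0, 0, 1, 0, 0, 15, 0, 1, 0, 0, 30, 0, 1, 0, 0, 40, 0, 1, 0, 0, 35, 0, 1, 0, 0, 0, 0, 1, 0, 0, 0, 0, 1],
)

```text
clock: 14.3
ee_pos: [0.464, 0.2221, 0.1616]
eef_rot: [0.954, 2.99, 0.004]
ft_force: [0.2, -0.1, -0.1]
finger_gap: 1.001
grasp_force: 0.0
```

Request:
arm_command(
  targets=[6, -16, 0, -0.03, 1, 12, -32, 0, -0.055, 1, 12, -32, 0, -0.06, 1, 12, -32, 0, -0.06, 1, 13, -32, 0, -0.06, 1, 13, -32, 0, -0.06, 1, 13, -32, 0, -0.06, 1, 13, -32, 0, -0.06, 1, 13, -32, 0, -0.06, 1, 12, -32, 0, -0.06, 1, 12, -32, 0, -0.05, 1, 5, -16, 0, -0.022, 1],
)

```text
clock: 15.5
ee_pos: [0.5985, -0.1326, 0.1577]
eef_rot: [-1.848, -2.538, 0.002]
ft_force: [-0.3, 0.8, -1.0]
finger_gap: 1.002
grasp_force: 0.0
```

Request:
arm_command(
  targets=[0, 0, 0, 0, 1, 0, 0, 0, 0, 1],
)

```text
clock: 15.7
ee_pos: [0.5982, -0.1296, 0.1583]
eef_rot: [-1.842, -2.542, 0.0]
ft_force: [0.6, 0.7, 0.2]
finger_gap: 0.997
grasp_force: 0.0
```

```bash
python3 look.py b2
python3 - <<'E'
from bench import camera
import cv2,numpy as np
a=cv2.imread("pics/b2.png");w=cv2.resize(camera("wrist")["image"][:280,150:640,::-1],None,fx=.35,fy=.35)
w=cv2.resize(camera("wrist")["image"][100:290,180:450,::-1],(255,180));a=cv2.resize(a,None,fx=1,fy=1)
b=np.zeros((600,a.shape[1],3),np.uint8);b[:420]=a;b[420:,:255]=w;cv2.imwrite("pics/b3.png",b)
E
```

```text
(no output)
```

View pics/b3.png

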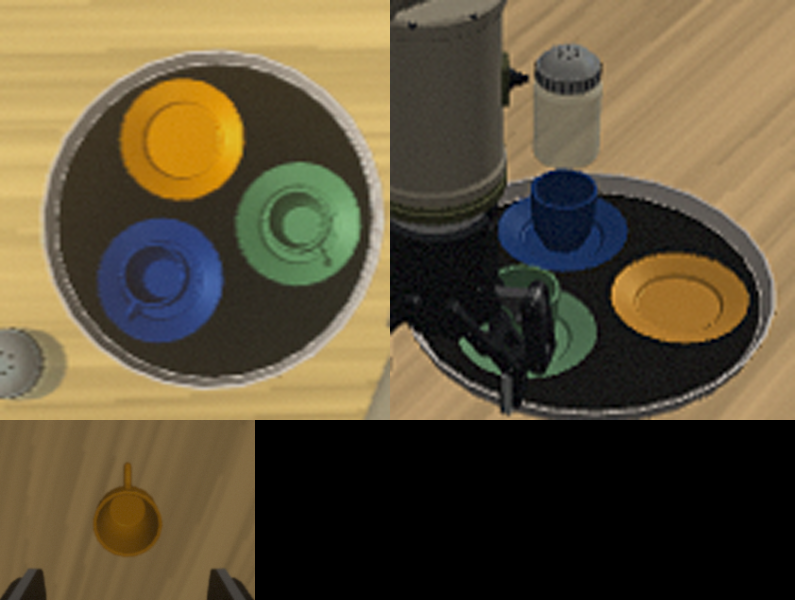

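Blue stands in its saucer, and the yellow cup is centred between the fingers at (127,521).

Request:
arm_command(
  targets=[1, 0, -25, 0, 1, 0, 0, -35, 0, 1, 0, 0, -30, 0, 1, 0, 0, -20, 0, 1, 0, 0, -11, 0, 1, 0, 0, -7, 0, 1, 0, 0, 0, 0, 0.5, 0, 0, 0, 0, 0, 0, 0, 0, 0, -0.3, 0, 0, 0, 0, -0.3, 0, 0, 0, 0, -0.3, 0, 0, 0, 0, -0.3],
)

```text
clock: 17.1
ee_pos: [0.601, -0.1306, 0.0327]
eef_rot: [1.843, 2.541, 0.001]
ft_force: [-1.9, -0.0, 6.7]
finger_gap: 0.67
grasp_force: 32.9
```

Request:
arm_command(
  targets=[0, 0, 0, 0, -0.3],
)

```text
clock: 17.2
ee_pos: [0.601, -0.1306, 0.0328]
eef_rot: [1.843, 2.541, 0.001]
ft_force: [-1.9, -0.4, 5.4]
finger_gap: 0.675
grasp_force: 32.9
```

Request:
arm_command(
  targets=[0, 0, 5, 0, -0.3, 0, 0, 15, 0, -0.3, 0, 0, 25, 0, -0.3, 0, 0, 30, 0, -0.3, 0, 0, 25, 0, -0.3, 0, 18, 0, 0, -0.3, 0, 32, 0, 0, -0.3, 0, 42, 0, 0, -0.3, 0, 45, 0, 0, -0.3, 0, 45, 0, 0, -0.3, 0, 45, 0, 0, -0.3, -2, 40, 0, 0, -0.3],
)

```text
clock: 18.4
ee_pos: [0.5968, 0.1397, 0.1308]
eef_rot: [-1.843, -2.543, 0.001]
ft_force: [0.2, -1.0, -0.5]
finger_gap: 0.676
grasp_force: 32.7
```

Request:
arm_command(
  targets=[0, 35, 0, 0, -0.3, 0, 20, 0, 0, -0.3, 0, 10, 0, 0, -0.3, 0, 0, 0, 0, -0.3, 0, 0, 0, 0, -0.3],
)

```text
clock: 18.9
ee_pos: [0.5977, 0.2011, 0.1309]
eef_rot: [-1.844, -2.543, 0.001]
ft_force: [1.1, -0.0, -1.5]
finger_gap: 0.678
grasp_force: 32.7
```

Request:
arm_command(
  targets=[0, 1, -20, 0, -0.3, 0, 0, -28, 0, -0.3, 0, 0, -22, 0, -0.3, 0, 0, -12, 0, -0.3, 0, 0, -5, 0, -0.3, 0, 0, -1, 0, -0.3, 0, 0, -1, 0, -0.3, 0, 0, 0, 0, -0.3],
)

```text
clock: 19.7
ee_pos: [0.5989, 0.2028, 0.0436]
eef_rot: [1.844, 2.542, 0.002]
ft_force: [0.8, 0.1, -1.2]
finger_gap: 0.675
grasp_force: 32.6
```

Request:
arm_command(
  targets=[0, 0, -1, 0, -0.3, 0, 0, 0, 0, -0.3],
)

```text
clock: 19.9
ee_pos: [0.5983, 0.2029, 0.0419]
eef_rot: [1.844, 2.543, 0.001]
ft_force: [0.2, -0.9, -1.0]
finger_gap: 0.673
grasp_force: 32.6
```

Request:
arm_command(
  targets=[0, 0, -1, 0, -0.3, 0, 0, 0, 0, -0.3],
)

```text
clock: 20.1
ee_pos: [0.5982, 0.2029, 0.0408]
eef_rot: [1.844, 2.543, 0.001]
ft_force: [-1.2, -0.4, 1.8]
finger_gap: 0.674
grasp_force: 33.0
```

Request:
arm_command(
  targets=[0, 0, 0, 0, 0.3, 0, 0, 0, 0, 0.4, 0, 0, 0, 0, 0.5, 0, 0, 0, 0, 0.8, 0, 0, 0, 0, 1, 0, 0, 0, 0, 1, 0, 0, 15, 0, 1, 0, 0, 30, 0, 1, 0, 0, 40, 0, 1, 0, 0, 40, 0, 1, 0, 0, 40, 0, 1, 0, 0, 0, 0, 1],
)

```text
clock: 21.3
ee_pos: [0.6018, 0.2037, 0.2151]
eef_rot: [1.839, 2.536, 0.016]
ft_force: [1.1, -0.3, 0.6]
finger_gap: 1.003
grasp_force: 0.0
```

Request:
arm_command(
  targets=[0, -40, 0, 0, 1, 0, -45, 0, 0, 1, 0, -45, 0, 0, 1, 0, -45, 0, 0, 1, 0, -45, 0, 0, 1, 0, -45, 0, 0, 1, 0, -45, 0, 0, 1, 0, -45, 0, 0, 1, 0, -20, 0, 0, 1, 0, 0, 0, 0, 1, 0, 0, 0, 0, 1],
)

```text
clock: 22.4
ee_pos: [0.5979, -0.1725, 0.2057]
eef_rot: [1.846, 2.542, 0.001]
ft_force: [0.8, 0.6, -0.4]
finger_gap: 1.001
grasp_force: 0.0
```

```bash
python3 look.py y2
python3 - <<'E'
from h import *
# predicted rim/saucer circles for the estimated saucer centres on the fresh pictures
from bench import camera
S=[(.5978,.2021),(.5143,.0897),(.4627,.2223)];t=np.linspace(0,2*np.pi,90);o=[]
for n,(r0,c0) in(("top",(150,180)),("scene",(60,295))):
    I=np.ascontiguousarray(camera(n)["image"][...,::-1]);I=cv2.resize(I[r0:r0+140,c0:c0+130],None,fx=3,fy=3,interpolation=cv2.INTER_CUBIC)
    for x,y in S:
        for r,z,col in((.06,.018,(0,0,255)),(.03,.066,(255,255,255))):
            P=proj(n,np.c_[x+r*np.cos(t),y+r*np.sin(t),z+0*t])-[c0,r0];cv2.polylines(I,[np.int32((P+.5)*24-4)],True,col,1,8,3)
    o.append(I)
cv2.imwrite("pics/y3.png",np.hstack(o))
E
```

```text
(no output)
```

View pics/y3.png

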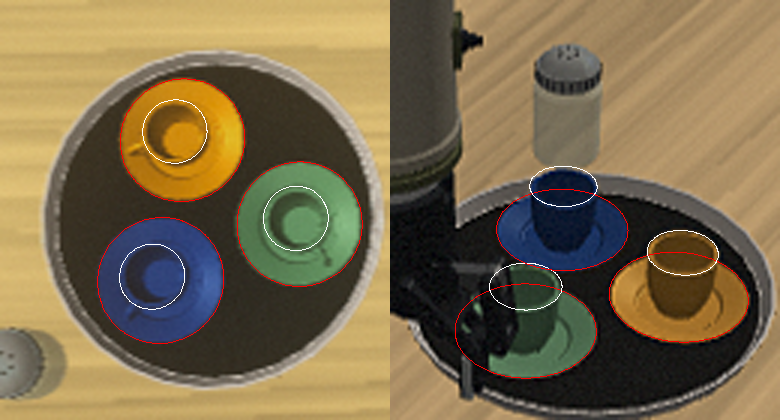

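The predicted rims (white) and saucer edges (red) match all three cups and saucers to within about 2–3 mm. The saucers have not moved, so I'm handing in.

```bash
python3 -c "
from bench import ctrl
print(ctrl.hand_in())"
```

```text
the job is handed in; nothing more can be done
None
```

The three handled cups stand upright in the middle of their own saucers, within about 3 mm by the camera check. The saucers have not moved and the arm never went near the tumblers, pitcher or shaker; I handed the job in at about 22.5 s, and no verdict came back.

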